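Make up the assembly kit: empty the spacer magazine, bed the turned legs

ROBOT

A 7-joint arm with a two-finger parallel gripper is mounted at the origin on the work surface. World frame = base frame: x ahead of the robot, y to its left, z up, the work surface at z = 0. Lengths are in m, angles in rad, forces in N, time in s.
With the tool pointing down it reaches from about 0.4 to 0.85 m from the base axis. Payload 10.4 kg.
Tool frame: the origin (TCP) lies at the very end of the fingers, on their centre line; the grasp point (between the pads) lies 19 mm behind it; z points along the fingers, y is the line along which they close (so a half turn about z gives the same grasp; the last joint's range is limited). The gripper opens to 85 mm and grips with 20 to 120 N. Pads are 22 mm wide; open, the fingers measure 114 mm over their backs; the gripper's body (76 mm by 85 mm) begins 54 mm behind the grasp point. The pads swing forward as they close: fully open they stand 13 mm farther back than shut.
Start: joints at [-1.283, 0.332, -0.065, 1.46, 0.022, 1.35, -0.088], TCP at [0.191, 0.595, 0.231] pointing down, gripper open.
Joint ranges: [-2.6, 2.6], [-0.5, 2.12], [-1.47, 1.34], [0.16, 2.42], [-1.27, 4.41], [0.06, 2.06], [-2.6, 2.6]. Speed limits (rad/s): [2.22, 2.22, 2.79, 2.79, 3.14, 3.14, 3.14].

INTERFACE

Orientations are given as a unit quaternion [x, y, z, w].
In Python, from workcell import * gives the robot as it stands.
- The arm moves only by the tool step_arm, never from a script. Its argument "commands" is one flat list of numbers, 7 for each row, row after row: the finger opening in mm, from 0 to 85.4, then the shift along the world's x, y, z as a fraction of full scale, then the turn, a rotation vector about the world's x, y, z as a fraction of full scale. A call has exactly 10 rows; each row is the pose to reach, as a shift and turn from the pose commanded when the call began, turning the shorter way round; what a row does not reach only later rows make up. Full scale, the value 1, is 0.6 m for a shift and pi rad for a turn. A row lasts 1/8 s, in which the tool goes at most 62.5 mm and 10.7 degrees, less where a joint would pass 70% of its speed; a pose out of reach is approached as far as the arm can. A call with a number of a shift or a turn outside -1 to 1 is refused whole. A call with a gripper value outside its range is refused whole. The fingers move at their own pace and stop on an object; "squeeze" is the grip in N (left out, the last holds). Time passes only in rows, so rows that repeat a pose let the fingers close, or fill a call up. It gives the time, the measured TCP pose, the force, the opening and the grip force at its end, in the units of the state.
- get_obs(): the state, without advancing time (a new reading comes with each control period).
- camera(name): name is "scene" or "top"; returns the picture (400x640x3 uint8, red, green, blue); there is no depth.
- camera_params(name): a dict with "mtx" (3x3 intrinsics, pixels), "extrinsics" (4x4, takes a point from world to camera coordinates). Camera axes: x right, y down, z forward; pixel columns grow to the right and rows downward; lengths in m; the calibration is good to about 2 mm. A picture is of the moment at which its call begins. camera_params takes no time and is no camera call.
- hand_in(): hands the job in; it is judged then, once.
The state is a dict: "clock": time; "joint_pos": joint angles; "joint_velocities": joint speeds; "tau": joint torques, N m; "position": TCP position; "ee_rot": TCP orientation; "ft_force": force on the tool from outside, world axes, zero at the start; "torque": the same for the moment, N m; "grip_width": opening from 0.0 (shut) to 1.0 (fully open); "grasp_force": force on a finger pad.
Only numpy, scipy, OpenCV 4.12 (cv2) and the standard library are available. Lean on these libraries where they do the work, as an engineer would, in place of code of your own. Each camera call takes 0.05 s, during which the arm holds its last target. There are 200 camera calls.

TASK

Make up the kit for the next assembly. Empty the spacer magazine into the grey tray: work its push slide so that the bottom plate slides out over the front edge and the rest drops down, pinch the plate, draw it out and lay it flat inside the tray (piled up is fine), until none is left and the slide is back home. Lay every turned wooden leg on its side in the cradle, one to a place and resting in both V-saddles; leave the other things on the bench alone.

Things in the scene. Friction and masses are not known exactly. Their poses are not given: they have to be found in the camera images.
- magazine: fixed plywood block, 75 mm (x) by 198 mm (y, from -136 to +61), flat deck 50 mm above the bench, holding spacer plates stacked flat between corner posts (stack space -57.5 to +57.5 mm in y, 48 mm in x). Origin: on the bench below the stack's middle; +y is the way plates come out, z up. Metal gates front and back leave a slot 11 mm high over the deck: only the bottom plate passes
- pusher (a joint): push slide at the back of the magazine, m: 0 home, 0.043 fully in along the magazine's +y, where its blade has put the bottom plate about 35 mm out over the deck's front edge (those above still rest on it). A spring brings it home when let go (50 N/m; 1.8 N at home, 4 N fully in); the plate stays out. It pushes nothing if the bottom plate is already that far out
- push_face (a point): middle of the back (-y) face of the slide's black upright tab, to be pushed along the magazine's +y; 90 mm above the bench, moves with the slide. The tab is 40 mm wide (x), 12 mm thick (y), top 102 mm above the bench. The magazine's base reaches 16 mm further back, at deck height
- deck_edge (a point): middle of the deck's front edge, 50 mm above the bench, 61 mm from the magazine's middle; axes as the magazine's. Beyond it a plate has nothing but the bench under it. Above it stands the front gate (to 102 mm); two straps over the stack (top 106 mm above the bench, the tallest part) keep plates from being lifted out
- tray: fixed grey open tray, outside 150 mm (x) by 180 mm (y), 20 mm high, walls and floor 6 mm. Origin: centre of its underside
- cradle: fixed plywood board 165 mm (x) by 110 mm (y), 10 mm thick, with two places side by side; each is a pair of V-saddles, 14 mm thick, at -40 and +40 mm along y (66 mm free between). A leg lies along the cradle's y, either way round, its foot beyond the saddles. Saddle tops 53 mm above the bench; a pair is 64 mm wide. Origin: centre of the board's underside
- place_a (a point): first place of the cradle: where the centre of a lying leg's shaft comes to rest, 55 mm above the bench; axes as the cradle's; 47.5 mm to the -x side of the cradle's middle
- place_b (a point): second place of the cradle, likewise, 47.5 mm to the +x side of the cradle's middle
- packer1: aluminium spacer plate, 45 mm (x) by 110 mm (y) by 8 mm (z), about 0.11 kg; starts in the magazine's stack with its long side along the magazine's y. Origin: centre of its underside. Four or five plates are there, numbered from the bottom up
- packer2: aluminium spacer plate, 45 mm (x) by 110 mm (y) by 8 mm (z), about 0.11 kg; starts in the magazine's stack with its long side along the magazine's y. Origin: centre of its underside. Four or five plates are there, numbered from the bottom up
- packer3: aluminium spacer plate, 45 mm (x) by 110 mm (y) by 8 mm (z), about 0.11 kg; starts in the magazine's stack with its long side along the magazine's y. Origin: centre of its underside. Four or five plates are there, numbered from the bottom up
- packer4: aluminium spacer plate, 45 mm (x) by 110 mm (y) by 8 mm (z), about 0.11 kg; starts in the magazine's stack with its long side along the magazine's y. Origin: centre of its underside. Four or five plates are there, numbered from the bottom up
- packer5: aluminium spacer plate, 45 mm (x) by 110 mm (y) by 8 mm (z), about 0.11 kg; starts in the magazine's stack with its long side along the magazine's y. Origin: centre of its underside. Four or five plates are there, numbered from the bottom up
- leg1: turned wooden leg, about 0.15 kg: square foot 56 x 56 mm, 12 mm thick, and a plain round shaft 40 mm across and 120 mm long; stands upright on its foot at the start, 132 mm tall. Origin: centre of the foot's underside; z runs up the shaft. One or both are there
- leg1_mid (a point): middle of the shaft of leg1, on its axis, 72 mm from the foot's underside
- leg2: turned wooden leg, about 0.15 kg: square foot 56 x 56 mm, 12 mm thick, and a plain round shaft 40 mm across and 120 mm long; stands upright on its foot at the start, 132 mm tall. Origin: centre of the foot's underside; z runs up the shaft. One or both are there
- leg2_mid (a point): middle of the shaft of leg2, on its axis, 72 mm from the foot's underside
- glue_pot: bystander: grey pot 84 mm across, 75 mm tall, with brushes standing in it to about 220 mm; leave it alone
- mallet: bystander: hammer lying on the bench; leave it alone
- pattern_block: bystander: stepped wooden pattern, 70 x 90 x 30 mm, with a round boss 44 mm across rising to 50 mm; leave it alone
- chisel: bystander: hand tool with a round handle, lying on the bench; leave it alone
- varnish: bystander: amber bottle, 60 mm across, 130 mm tall; leave it alone
- offcut: bystander: piece of pale wood, 70 x 35 x 22 mm; leave it alone
Not all that is in view belongs to the job. Leave any green look-alike of the leg2 alone. What is shaped like the packer4 but pink is not meant.

How it is judged:
At the end, for the whole second after the job is handed in: every plate lies flat (0.1 rad) in the tray, alone or piled, underside at most 47 mm above the tray's; every leg lies in a cradle place, axis within 0.1 rad, shaft middle within 8 mm sideways, 7 mm in height, 26 mm lengthways of the place; push slide under 6 mm from home; all at rest (x of packer1 in the frame of tray between -0.07 and 0.07 m and y of packer1 in the frame of tray between -0.085 and 0.085 m and z of each of packer1, packer2, packer3, packer4, packer5 in the frame of tray below 0.047 m and angle between the z axis of each of packer1, packer2, packer3, packer4, packer5 and the z axis of tray, either way round below 0.1 rad and linear speed of each of packer1, packer2, packer3, packer4, packer5, leg1, leg2 below 0.03 m/s and x of packer2 in the frame of tray between -0.07 and 0.07 m and y of packer2 in the frame of tray between -0.085 and 0.085 m and x of packer3 in the frame of tray between -0.07 and 0.07 m and y of packer3 in the frame of tray between -0.085 and 0.085 m and x of packer4 in the frame of tray between -0.07 and 0.07 m and y of packer4 in the frame of tray between -0.085 and 0.085 m and x of packer5 in the frame of tray between -0.07 and 0.07 m and y of packer5 in the frame of tray between -0.085 and 0.085 m and ((y of leg1_mid in the frame of place_a between -0.026 and 0.026 m and x of leg1_mid in the frame of place_a between -0.008 and 0.008 m and z of leg1_mid in the frame of place_a between -0.007 and 0.007 m and angle between the z axis of leg1 and the y axis of cradle, either way round below 0.1 rad) or (y of leg1_mid in the frame of place_b between -0.026 and 0.026 m and x of leg1_mid in the frame of place_b between -0.008 and 0.008 m and z of leg1_mid in the frame of place_b between -0.007 and 0.007 m and angle between the z axis of leg1 and the y axis of cradle, either way round below 0.1 rad)) and ((y of leg2_mid in the frame of place_a between -0.026 and 0.026 m and x of leg2_mid in the frame of place_a between -0.008 and 0.008 m and z of leg2_mid in the frame of place_a between -0.007 and 0.007 m and angle between the z axis of leg2 and the y axis of cradle, either way round below 0.1 rad) or (y of leg2_mid in the frame of place_b between -0.026 and 0.026 m and x of leg2_mid in the frame of place_b between -0.008 and 0.008 m and z of leg2_mid in the frame of place_b between -0.007 and 0.007 m and angle between the z axis of leg2 and the y axis of cradle, either way round below 0.1 rad)) and value of joint pusher below 0.006 m); the robot touches nothing.
It fails at once if one of the other things on the bench is moved by more than 3 cm (distance of any of glue_pot, mallet, pattern_block, chisel, varnish, offcut from where it was at the start of the episode above 0.03 m).
Of packer4, packer5 only 1 to 2 are there at a start; the rules pass over those that are not, and their reading is None.
Of leg1, leg2 only 1 to 2 are there at a start; the rules pass over those that are not, and their reading is None.
At some moment in a run one of leg1, leg2 may be knocked a few centimetres aside while the robot is not near it.
Once in a run the grip may slacken for a moment while it holds something.
It also fails if it takes over 208 s, if anything falls off the work surface, if the arm or the gripper's body presses on something with over 40 N, if the wrist force passes 120 N, or if a joint passes its speed limit or range.

## Working session

There is one attempt and no reset: what is moved stays moved. The work goes in short steps, Python scripts to look and compute and a tool call to move; the robot and the scene stay as the last step left them, time stands still between calls to the robot, and variables do not carry over. Pictures are saved under pics/ and viewed, at most 14 in all, crops included, and the job is handed in when it is done.

Besides the shell and the picture viewer there is one more tool, called after ">>>" as name(argument=value, ...) on one line, values as JSON. step_arm: Moves the arm, as the interface text tells. Its arguments: {"type":"object","properties":{"commands":{"type":"array","items":{"type":"number"}},"squeeze":{"type":"number"}},"required":["commands"]}

```bash
mkdir -p pics; ls; python3 - <<'E'
from workcell import *
import cv2
for n in ("scene","top"):
    im=camera(n); cv2.imwrite(f"pics/{n}0.png",im[:,:,::-1])
    p=camera_params(n); print(n,p["mtx"],p["extrinsics"])
print(get_obs())
E
```

```text
pics
scene [[503.59147434   0.         320.23057645]
 [  0.         503.59147434 201.19325453]
 [  0.           0.           1.        ]] [[ 0.28508656  0.95847035  0.00776123 -0.19566098]
 [ 0.56180705 -0.1605319  -0.81154319 -0.25549655]
 [-0.77659416  0.23572037 -0.58424089  2.10378948]
 [ 0.          0.          0.          1.        ]]
top [[471.32776811   0.         319.89178197]
 [  0.         471.32776811 205.26821941]
 [  0.           0.           1.        ]] [[ 0.01413529 -0.99982011  0.01264704  0.02342901]
 [-0.9847473  -0.0161136  -0.17324289  0.56095237]
 [ 0.17341552 -0.0100053  -0.98479792  1.34679498]
 [ 0.          0.          0.          1.        ]]
{'clock': 0.1, 'joint_pos': array([-1.28262482,  0.33278989, -0.064684  ,  1.46086225,  0.02157647,
        1.34986241, -0.08846606]), 'joint_velocities': array([-0.00166329, -0.00188763, -0.00127839, -0.00335159,  0.00024175,
        0.00137715,  0.00131706]), 'tau': array([ 9.96372000e-04, -6.26748562e+01,  4.88155859e-02, -3.92417371e+01,
        1.63473882e-02,  7.20412398e-03, -1.08526768e-05]), 'position': array([0.19102489, 0.59475   , 0.23060481]), 'ee_rot': array([ 1.54744900e-01,  9.87954270e-01, -6.09067829e-04, -7.67657727e-05]), 'ft_force': array([-0.57604934,  0.51113809,  0.73198359]), 'torque': array([ 0.02028224, -0.02380691, -0.0111536 ]), 'grasp_force': 0.0, 'grip_width': 1.0000095903873867}
```

View pics/scene0.png

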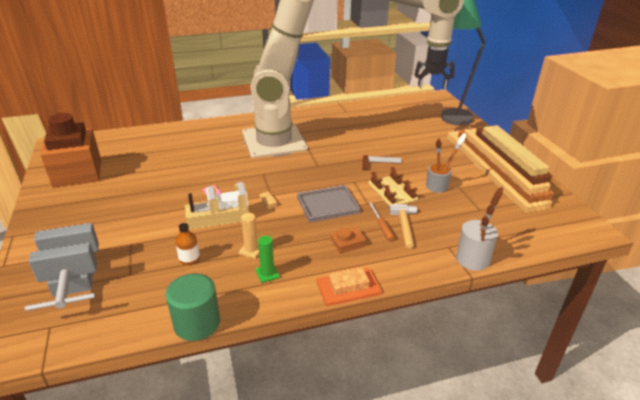

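View pics/top0.png

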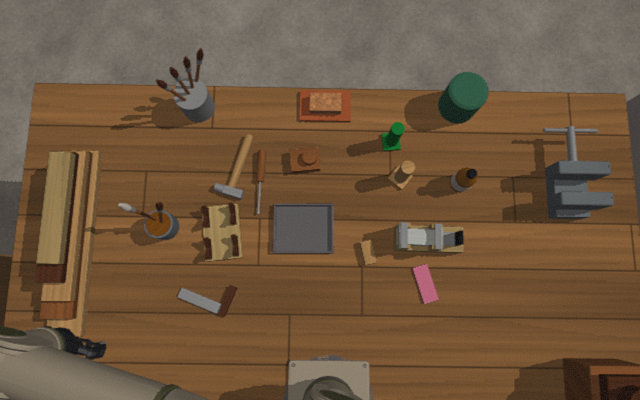

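The scene view shows the robot behind the tray. In the top view:
- magazine at about (430,237), with its black tab at the right, so plates exit left (world +y)
- tray (303,229) and cradle (222,232)
- offcut (368,252), near the exit

Leg candidates are the pale wooden one at (402,175) and the green one at (393,138). The wooden one fits the description; green is the named look-alike. The pink plate at (425,284) is not meant. I'll confirm with an enlarged crop.

```bash
cat > h.py <<'E'
from workcell import *
import cv2, numpy as np
def ray(n,u,v,z):
    p=camera_params(n);K=np.array(p["mtx"]);E=np.array(p["extrinsics"]);R=E[:3,:3];t=E[:3,3]
    c=-R.T@t; d=R.T@np.linalg.solve(K,[u,v,1.]); return c+d*(z-c[2])/d[2]
def proj(n,P):
    p=camera_params(n);E=np.array(p["extrinsics"]);q=(E[:3,:3]@np.atleast_2d(P).T).T+E[:3,3]
    q=q@np.array(p["mtx"]).T; return q[:,:2]/q[:,2:]
def crop(n,c0,c1,r0,r1,f,out,im=None):
    im=camera(n) if im is None else im
    cv2.imwrite(out,cv2.resize(im[r0:r1,c0:c1,::-1],None,fx=f,fy=f,interpolation=cv2.INTER_CUBIC))
E
python3 - <<'E'
from h import *
im=cv2.imread("pics/top0.png")[:,:,::-1]; s=cv2.imread("pics/scene0.png")[:,:,::-1]
a=im[155:275,345:480]; b=im[195:270,195:345]
f=5
A=cv2.resize(a,None,fx=5,fy=5,interpolation=cv2.INTER_CUBIC)
cv2.imwrite("pics/mag.png",A[:,:,::-1])
B=cv2.resize(b,None,fx=5,fy=5,interpolation=cv2.INTER_CUBIC)
cv2.imwrite("pics/tc.png",B[:,:,::-1])
C=cv2.resize(s[170:290,170:300],None,fx=5,fy=5,interpolation=cv2.INTER_CUBIC)
cv2.imwrite("pics/sc.png",C[:,:,::-1])
E
```

```text
(no output)
```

View pics/mag.png

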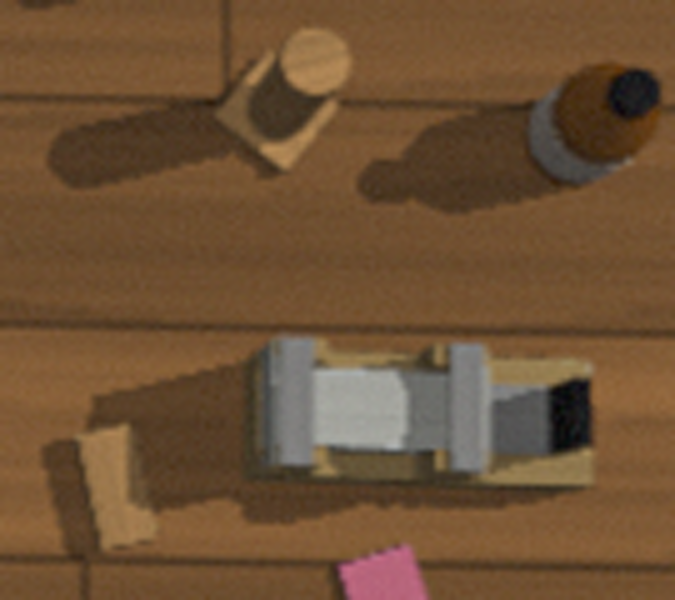

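View pics/tc.png

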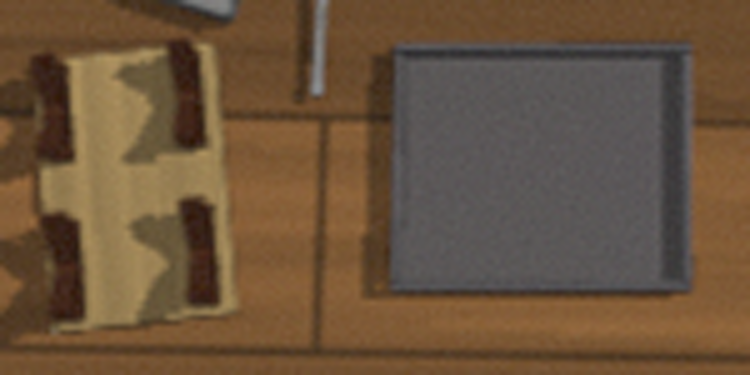

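View pics/sc.png

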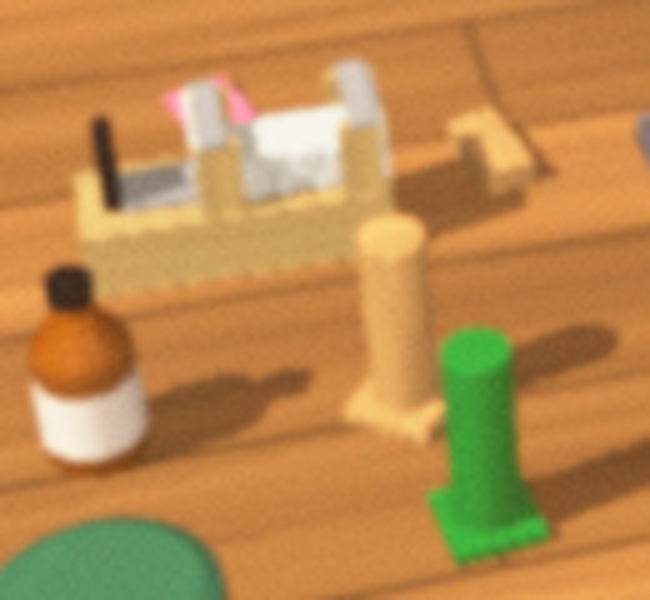

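Confirmed: the wooden leg at (402,175) is the only wooden leg. The green one is the look-alike and stays. Magazine corners show at crop (592,360)/(592,487), with the front at x≈253. Cradle corners are at (40,62), (212,45), (237,310) and (52,332), and tray corners at (393,45), (692,45), (692,292) and (390,292).

```bash
python3 - <<'E'
from h import *
def R(u,v,z,o): return ray("top",o[0]+u/5-.5+.1,o[1]+v/5-.5+.1,z)
m=(345,155); t=(195,195)
np.set_printoptions(precision=4,suppress=True)
for nm,u,v,z,o in [("backL",592,360,.05,m),("backR",592,487,.05,m),("frontR",253,480,.05,m),
 ("fs1",275,338,.106,m),("fs2",313,338,.106,m),("fs3",277,465,.106,m),("fs4",315,465,.106,m),("bs1",450,344,.106,m),("bs2",488,344,.106,m),("bs3",452,472,.106,m),("bs4",490,472,.106,m),
 ("tab tl",554,383,.102,m),("tab tr",592,378,.102,m),("tab bl",552,451,.102,m),("tab br",591,449,.102,m),
 ("legtop",317,62,.132,m),("foot l",216,115,.012,m),("foot bot",288,170,.012,m),("foot r",338,105,.012,m),
 ("offc",75,437,.022,m),("offc",128,425,.022,m),("offc",155,538,.022,m),("offc",102,548,.022,m),
 ("c1",40,62,.01,t),("c2",212,45,.01,t),("c3",237,310,.01,t),("c4",52,332,.01,t),
 ("s1",32,58,.053,t),("s2",68,160,.053,t),("s3",170,42,.053,t),("s4",202,148,.053,t),
 ("s5",48,215,.053,t),("s6",82,318,.053,t),("s7",182,200,.053,t),("s8",215,305,.053,t),
 ("t",393,45,.02,t),("t",692,45,.02,t),("t",692,292,.02,t),("t",390,292,.02,t)]:
    print(nm,R(u,v,z,o)[:2])
E
```

```text
backL [ 0.5034 -0.3906]
backR [ 0.4287 -0.3877]
frontR [ 0.4298 -0.1894]
fs1 [ 0.5056 -0.1934]
fs2 [ 0.5059 -0.2149]
fs3 [ 0.4338 -0.1934]
fs4 [ 0.4341 -0.2147]
bs1 [ 0.5037 -0.2925]
bs2 [ 0.5041 -0.3141]
bs3 [ 0.4314 -0.2916]
bs4 [ 0.4317 -0.3129]
tab tl [ 0.4829 -0.3519]
tab tr [ 0.4861 -0.3736]
tab bl [ 0.4444 -0.3494]
tab br [ 0.4459 -0.3715]
legtop [ 0.6599 -0.2149]
foot l [ 0.6569 -0.1762]
foot bot [ 0.623 -0.22 ]
foot r [ 0.6645 -0.2516]
offc [ 0.456  -0.0882]
offc [ 0.4637 -0.1199]
offc [ 0.3968 -0.1356]
offc [ 0.3905 -0.1042]
c1 [0.5562 0.3872]
c2 [0.5684 0.2836]
c3 [0.4082 0.2616]
c4 [0.3935 0.3708]
s1 [0.5513 0.3817]
s2 [0.4912 0.3572]
s3 [0.5622 0.3012]
s4 [0.4995 0.2795]
s5 [0.4588 0.3671]
s6 [0.3995 0.3441]
s7 [0.4688 0.2897]
s8 [0.4082 0.2678]
t [0.5684 0.1728]
t [ 0.5714 -0.0079]
t [ 0.4223 -0.0093]
t [0.4196 0.1699]
```

>>> step_arm(commands=[0, 0.43, -0.825, 0.12, 0, 0, -0.2, 0, 0.43, -0.825, 0.12, 0, 0, -0.2, 0, 0.43, -0.825, 0.12, 0, 0, -0.2, 0, 0.43, -0.825, 0.12, 0, 0, -0.2, 0, 0.43, -0.825, 0.12, 0, 0, -0.2, 0, 0.43, -0.825, 0.12, 0, 0, -0.2, 0, 0.43, -0.825, 0.12, 0, 0, -0.2, 0, 0.43, -0.825, 0.12, 0, 0, -0.2, 0, 0.43, -0.825, 0.12, 0, 0, -0.2, 0, 0.43, -0.825, 0.12, 0, 0, -0.2], squeeze=100)

```text
clock: 1.35
position: [0.4507, 0.0954, 0.3039]
ee_rot: [0.456, 0.89, 0.0, 0.0]
ft_force: [-0.8, 0.9, 0.4]
grip_width: -0.005
grasp_force: 0.0
```

>>> step_arm(commands=[0, 0.025, -0.833, 0, 0, 0, -0.208, 0, 0.025, -0.833, 0, 0, 0, -0.208, 0, 0.025, -0.833, 0, 0, 0, -0.208, 0, 0.025, -0.833, 0, 0, 0, -0.208, 0, 0.025, -0.833, 0, 0, 0, -0.208, 0, 0.025, -0.833, 0, 0, 0, -0.208, 0, 0.025, -0.833, -0.2, 0, 0, -0.208, 0, 0.025, -0.833, -0.2, 0, 0, -0.208, 0, 0.025, -0.833, -0.2, 0, 0, -0.208, 0, 0.025, -0.833, -0.2, 0, 0, -0.208])

```text
clock: 2.6
position: [0.462, -0.4005, 0.1797]
ee_rot: [0.716, 0.698, -0.002, -0.003]
ft_force: [0.0, 0.3, -0.5]
grip_width: 0.003
grasp_force: 0.0
```

>>> step_arm(commands=[0, 0.003, 0, -0.16, 0, 0, 0, 0, 0.003, 0, -0.16, 0, 0, 0, 0, 0.003, 0, -0.16, 0, 0, 0, 0, 0.003, 0.02, -0.16, 0, 0, 0, 0, 0.003, 0.035, -0.16, 0, 0, 0, 0, 0.003, 0.05, -0.16, 0, 0, 0, 0, 0.003, 0.065, -0.16, 0, 0, 0, 0, 0.003, 0.075, -0.16, 0, 0, 0, 0, 0.003, 0.083, -0.16, 0, 0, 0, 0, 0.003, 0.083, -0.16, 0, 0, 0])

```text
clock: 3.85
position: [0.4677, -0.3507, 0.0895]
ee_rot: [0.715, 0.7, 0.001, 0.003]
ft_force: [2.2, -5.3, 1.4]
grip_width: -0.0
grasp_force: 2.5
```

```bash
python3 - <<'E'
from h import *
im=camera("top"); a=im[195:270,345:480]; s=camera("scene")[170:240,170:305]
A=np.vstack([cv2.resize(x,(675,int(x.shape[0]*5)),interpolation=cv2.INTER_CUBIC) for x in (a,s[:45])])
cv2.imwrite("pics/p1.png",A[:,:,::-1]); print(get_obs()["position"],get_obs()["ft_force"])
E
```

```text
[ 0.46766899 -0.35066651  0.08945486] [ 3.24692598 -4.17302082  2.0264066 ]
```

View pics/p1.png

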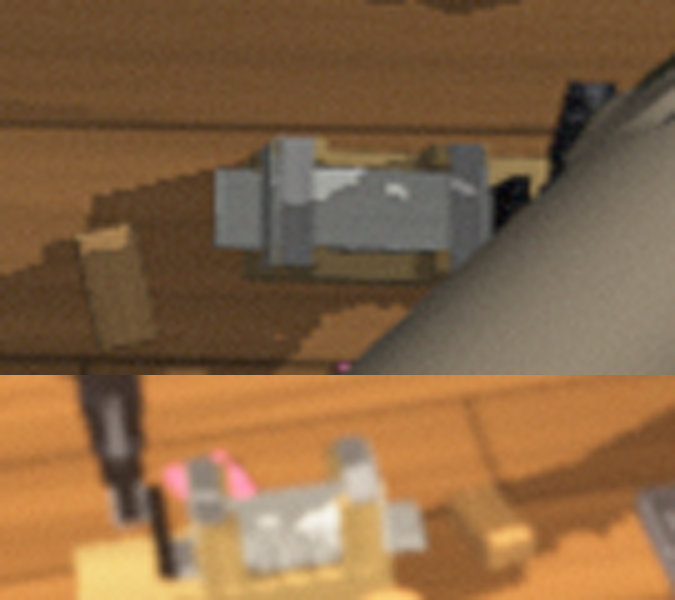

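The plate's front edge is at crop (215,208), about 24 mm past the deck edge. It needs about 11 mm more.

>>> step_arm(commands=[0, -0.004, 0.006, 0, 0, 0, 0, 0, -0.004, 0.012, 0, 0, 0, 0, 0, -0.004, 0.018, 0, 0, 0, 0, 0, -0.004, 0.018, 0, 0, 0, 0, 0, -0.004, 0.018, 0, 0, 0, 0, 0, -0.004, 0.018, 0, 0, 0, 0, 0, -0.004, 0.018, 0, 0, 0, 0, 0, -0.004, 0.018, 0, 0, 0, 0, 0, -0.004, 0.018, 0, 0, 0, 0, 0, -0.004, 0.018, 0, 0, 0, 0])

```text
clock: 5.2
position: [0.4655, -0.3416, 0.0898]
ee_rot: [0.715, 0.699, 0.0, 0.004]
ft_force: [6.0, -11.6, -2.9]
grip_width: -0.0
grasp_force: 5.7
```

```bash
cat >> h.py <<'E'
def front():
    "front edge of the bright plate past the deck: leftmost grey pixel on rows through the plate"
    im=camera("top").astype(int); r=im[233:243,375:400].mean(0); sat=r.max(1)-r.min(1)
    # sub-pixel crossing of saturation from wood (high) to grey (low)
    hi,lo=np.median(sat[:4]),sat.min(); th=(hi+lo)/2
    i=next(k for k in range(len(sat)) if sat[k]<th); f=(sat[i-1]-th)/(sat[i-1]-sat[i])
    u=375+i-1+f; return ray("top",u,237,.058)[:2]
E
python3 - <<'E'
from h import *
print(front(),get_obs()["ft_force"])
E
```

```text
[ 0.46817143 -0.15665151] [  6.25150011 -11.23496697  -2.77258624]
```

>>> step_arm(commands=[0, 0, -0.1, 0, 0, 0, 0, 0, 0, -0.1, 0.02, 0, 0, 0, 0, 0, -0.1, 0.15, 0, 0, 0, 0, 0, -0.1, 0.15, 0, 0, 0, 70, 0.011, 0.2875, 0.15, 0, 0, 0, 70, 0.011, 0.2875, 0.15, 0, 0, 0, 70, 0.011, 0.2875, 0.15, 0, 0, 0, 70, 0.011, 0.2875, 0.15, 0, 0, 0, 70, 0.011, 0.2875, 0.15, 0, 0, 0, 70, 0.011, 0.2875, 0.15, 0, 0, 0])

```text
clock: 6.5
position: [0.4701, -0.1664, 0.1776]
ee_rot: [0.714, 0.7, 0.001, 0.0]
ft_force: [-0.1, -1.5, -0.7]
grip_width: 0.821
grasp_force: 0.0
```

>>> step_arm(commands=[70, 0, 0, -0.1, 0, 0, 0, 70, 0, 0, -0.18, 0, 0, 0, 70, 0, 0, -0.229, 0, 0, 0, 70, 0, 0, -0.229, 0, 0, 0, 20, 0, 0, -0.229, 0, 0, 0, 20, 0, 0, -0.229, 0, 0, 0, 20, 0, 0, -0.229, 0, 0, 0, 20, 0, 0, -0.229, 0, 0, 0, 20, 0, 0, -0.229, 0, 0, 0, 20, 0, 0, -0.229, 0, 0, 0])

```text
clock: 7.75
position: [0.4712, -0.1675, 0.0419]
ee_rot: [0.715, 0.699, 0.001, 0.001]
ft_force: [-2.8, -1.3, 8.6]
grip_width: 0.493
grasp_force: 99.9
```

>>> step_arm(commands=[20, 0.001, 0.04, 0, 0, 0, 0, 20, 0.002, 0.08, 0, 0, 0, 0, 20, 0.004, 0.12, 0, 0, 0, 0, 20, 0.004, 0.16, 0, 0, 0, 0, 20, 0.01, 0.2, 0.03, 0, 0, 0, 20, 0.02, 0.28, 0.04, 0, 0, 0, 20, 0.03, 0.36, 0.04, 0, 0, 0, 20, 0.042, 0.43, 0.04, 0, 0, 0, 20, 0.042, 0.48, 0.04, 0, 0, 0.008, 20, 0.042, 0.48, 0.04, 0, 0, 0.008])

```text
clock: 9.0
position: [0.4954, 0.1237, 0.0644]
ee_rot: [0.704, 0.71, 0.0, 0.0]
ft_force: [0.5, -0.3, -2.1]
grip_width: 0.488
grasp_force: 101.5
```

```bash
python3 - <<'E'
from h import *
im=camera("top"); a=im[195:270,265:475]; s=camera("scene")[175:230,170:380]
A=np.vstack([cv2.resize(x,None,fx=3.5,fy=3.5,interpolation=cv2.INTER_CUBIC) for x in (a,s)])
cv2.imwrite("pics/p2.png",A[:,:,::-1])
E
```

```text
(no output)
```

View pics/p2.png

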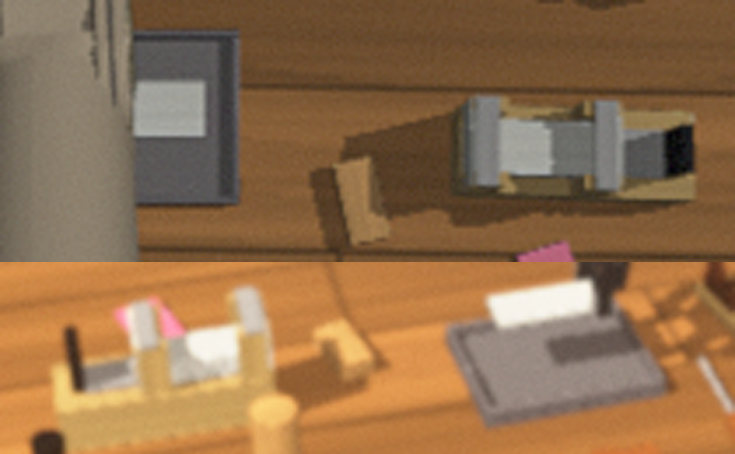

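The plate is held level and over the tray, and the slide is home with more plates in the stack. Lowering it now.

>>> step_arm(commands=[20, 0, 0, -0.04, 0, 0, 0, 20, 0, 0, -0.07, 0, 0, 0, 20, 0, 0, -0.092, 0, 0, 0, 20, 0, 0, -0.092, 0, 0, 0, 20, 0, 0, -0.092, 0, 0, 0, 62, 0, 0, -0.092, 0, 0, 0, 62, 0, 0, -0.092, 0, 0, 0, 62, 0, 0, -0.092, 0, 0, 0, 62, 0, 0, -0.092, 0, 0, 0, 62, 0, 0, -0.04, 0, 0, 0])

```text
clock: 10.35
position: [0.4939, 0.1209, 0.0389]
ee_rot: [0.706, 0.708, -0.002, -0.0]
ft_force: [0.8, 0.1, 1.0]
grip_width: 0.729
grasp_force: 0.0
```

>>> step_arm(commands=[62, 0, 0, 0.1, 0, 0, 0, 62, -0.02, -0.07, 0.2, 0, 0, -0.008, 0, -0.051, -0.868, 0.235, 0, 0, -0.008, 0, -0.051, -0.868, 0.235, 0, 0, -0.008, 0, -0.051, -0.868, 0.235, 0, 0, -0.008, 0, -0.051, -0.868, 0.235, 0, 0, -0.008, 0, -0.051, -0.868, 0.235, 0, 0, -0.008, 0, -0.051, -0.868, 0.235, 0, 0, -0.008, 0, -0.051, -0.868, 0.235, 0, 0, -0.008, 0, -0.051, -0.868, 0.235, 0, 0, -0.008])

```text
clock: 11.6
position: [0.464, -0.402, 0.1808]
ee_rot: [0.715, 0.699, -0.0, -0.0]
ft_force: [-0.3, 0.2, -0.1]
grip_width: 0.001
grasp_force: 0.0
```

```bash
python3 - <<'E'
from h import *
im=camera("top"); a=im[195:270,265:475]; s=camera("scene")[175:230,170:380]
A=np.vstack([cv2.resize(x,None,fx=3.5,fy=3.5,interpolation=cv2.INTER_CUBIC) for x in (a,s)])
cv2.imwrite("pics/p3.png",A[:,:,::-1])
E
```

```text
(no output)
```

View pics/p3.png

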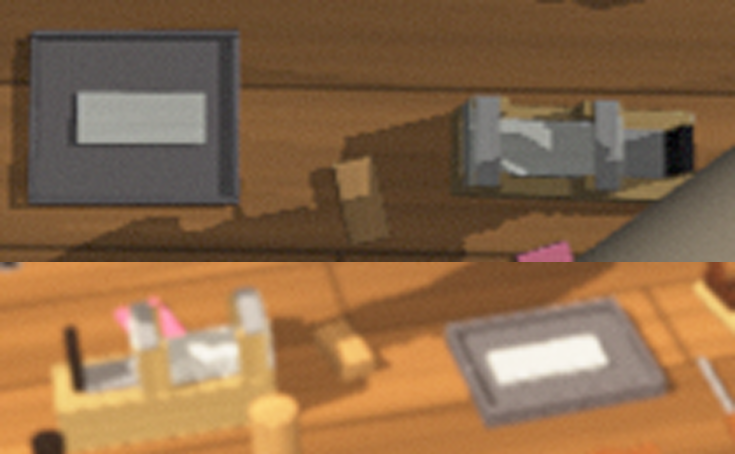

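First plate is flat in the tray (crop 77–207, 93–145), and the slide is home. Repeating the cycle.

>>> step_arm(commands=[0, 0, 0, -0.1, 0, 0, 0, 0, 0, 0, -0.156, 0, 0, 0, 0, 0, 0.02, -0.156, 0, 0, 0, 0, 0, 0.035, -0.156, 0, 0, 0, 0, 0, 0.05, -0.156, 0, 0, 0, 0, 0, 0.065, -0.156, 0, 0, 0, 0, 0, 0.08, -0.156, 0, 0, 0, 0, 0, 0.093, -0.156, 0, 0, 0, 0, 0, 0.1005, -0.156, 0, 0, 0, 0, 0, 0.1005, -0.156, 0, 0, 0])

```text
clock: 12.95
position: [0.4658, -0.3416, 0.0894]
ee_rot: [0.715, 0.699, -0.001, 0.004]
ft_force: [3.1, -13.6, -9.4]
grip_width: -0.006
grasp_force: 6.5
```

```bash
python3 - <<'E'
from h import *
print(front(),get_obs()["ft_force"])
E
```

```text
[ 0.46817037 -0.15658335] [  4.02166575 -11.46144874  -8.56421122]
```

>>> step_arm(commands=[0, 0, -0.1, 0, 0, 0, 0, 0, 0, -0.1, 0.02, 0, 0, 0, 0, 0, -0.1, 0.15, 0, 0, 0, 0, 0, -0.1, 0.15, 0, 0, 0, 70, 0.009, 0.2875, 0.15, 0, 0, 0, 70, 0.009, 0.2875, 0.15, 0, 0, 0, 70, 0.009, 0.2875, 0.15, 0, 0, 0, 70, 0.009, 0.2875, 0.15, 0, 0, 0, 70, 0.009, 0.2875, 0.15, 0, 0, 0, 70, 0.009, 0.2875, 0.15, 0, 0, 0])

```text
clock: 14.25
position: [0.4703, -0.1663, 0.1777]
ee_rot: [0.714, 0.7, 0.001, -0.0]
ft_force: [0.7, -0.4, -0.9]
grip_width: 0.815
grasp_force: 0.0
```

>>> step_arm(commands=[70, 0, 0, -0.1, 0, 0, 0, 70, 0, 0, -0.18, 0, 0, 0, 70, 0, 0, -0.229, 0, 0, 0, 70, 0, 0, -0.229, 0, 0, 0, 20, 0, 0, -0.229, 0, 0, 0, 20, 0, 0, -0.229, 0, 0, 0, 20, 0, 0, -0.229, 0, 0, 0, 20, 0, 0, -0.229, 0, 0, 0, 20, 0, 0, -0.229, 0, 0, 0, 20, 0, 0, -0.229, 0, 0, 0])

```text
clock: 15.5
position: [0.4711, -0.1676, 0.0418]
ee_rot: [0.715, 0.699, 0.001, 0.001]
ft_force: [-3.2, -0.8, 9.5]
grip_width: 0.494
grasp_force: 100.0
```

>>> step_arm(commands=[20, 0.001, 0.04, 0, 0, 0, 0, 20, 0.002, 0.08, 0, 0, 0, 0, 20, 0.004, 0.12, 0, 0, 0, 0, 20, 0.004, 0.16, 0, 0, 0, 0, 20, 0.01, 0.2, 0.03, 0, 0, 0, 20, 0.02, 0.28, 0.04, 0, 0, 0, 20, 0.03, 0.36, 0.04, 0, 0, 0, 20, 0.042, 0.43, 0.04, 0, 0, 0, 20, 0.042, 0.48, 0.04, 0, 0, 0.008, 20, 0.042, 0.48, 0.04, 0, 0, 0.008])

```text
clock: 16.75
position: [0.4954, 0.1237, 0.0644]
ee_rot: [0.704, 0.71, 0.0, -0.0]
ft_force: [0.4, -1.0, -1.6]
grip_width: 0.495
grasp_force: 101.6
```

>>> step_arm(commands=[20, 0, 0, -0.04, 0, 0, 0, 20, 0, 0, -0.07, 0, 0, 0, 20, 0, 0, -0.09, 0, 0, 0, 20, 0, 0, -0.09, 0, 0, 0, 20, 0, 0, -0.09, 0, 0, 0, 62, 0, 0, -0.09, 0, 0, 0, 62, 0, 0, -0.09, 0, 0, 0, 62, 0, 0, -0.09, 0, 0, 0, 62, 0, 0, -0.09, 0, 0, 0, 62, 0, 0, -0.04, 0, 0, 0])

```text
clock: 18.0
position: [0.4941, 0.1209, 0.039]
ee_rot: [0.706, 0.708, -0.002, -0.0]
ft_force: [0.6, 0.1, 0.2]
grip_width: 0.725
grasp_force: 0.0
```

>>> step_arm(commands=[62, 0, 0, 0.1, 0, 0, 0, 62, -0.02, -0.07, 0.2, 0, 0, -0.008, 0, -0.051, -0.868, 0.235, 0, 0, -0.008, 0, -0.051, -0.868, 0.235, 0, 0, -0.008, 0, -0.051, -0.868, 0.235, 0, 0, -0.008, 0, -0.051, -0.868, 0.235, 0, 0, -0.008, 0, -0.051, -0.868, 0.235, 0, 0, -0.008, 0, -0.051, -0.868, 0.235, 0, 0, -0.008, 0, -0.051, -0.868, 0.235, 0, 0, -0.008, 0, -0.051, -0.868, 0.235, 0, 0, -0.008])

```text
clock: 19.25
position: [0.464, -0.4019, 0.1807]
ee_rot: [0.715, 0.699, -0.0, -0.0]
ft_force: [0.3, 0.5, 0.9]
grip_width: -0.0
grasp_force: 0.0
```

```bash
cat >> h.py <<'E'
def view(out):
    im=camera("top"); a=im[195:270,265:475]; s=camera("scene")[175:230,170:380]
    A=np.vstack([cv2.resize(x,None,fx=3.5,fy=3.5,interpolation=cv2.INTER_CUBIC) for x in (a,s)])
    cv2.imwrite(out,A[:,:,::-1])
E
python3 -c "
from h import *
view('pics/p4.png')"
```

```text
(no output)
```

View pics/p4.png

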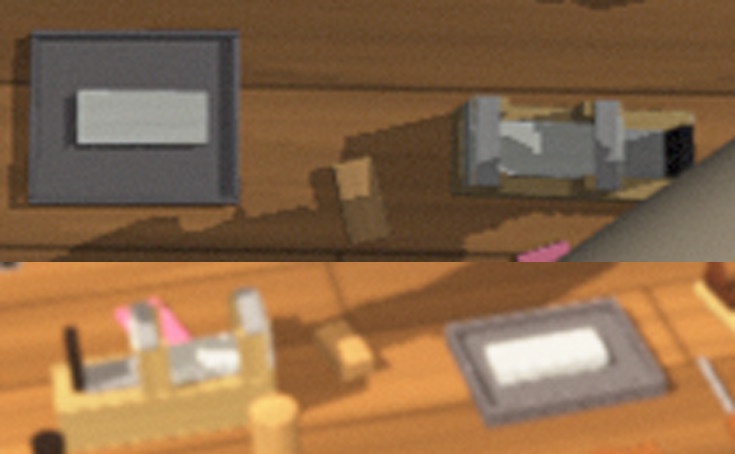

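Two plates are piled flat. On to the third.

>>> step_arm(commands=[0, 0, 0, -0.1, 0, 0, 0, 0, 0, 0, -0.156, 0, 0, 0, 0, 0, 0.02, -0.156, 0, 0, 0, 0, 0, 0.035, -0.156, 0, 0, 0, 0, 0, 0.05, -0.156, 0, 0, 0, 0, 0, 0.065, -0.156, 0, 0, 0, 0, 0, 0.08, -0.156, 0, 0, 0, 0, 0, 0.093, -0.156, 0, 0, 0, 0, 0, 0.1005, -0.156, 0, 0, 0, 0, 0, 0.1005, -0.156, 0, 0, 0])

```text
clock: 20.6
position: [0.4659, -0.3416, 0.0892]
ee_rot: [0.715, 0.699, -0.001, 0.004]
ft_force: [4.0, -13.5, -7.1]
grip_width: -0.002
grasp_force: 6.6
```

```bash
python3 -c "
from h import *
print(front())"
```

```text
[ 0.46816938 -0.15651939]
```

>>> step_arm(commands=[0, 0, -0.1, 0, 0, 0, 0, 0, 0, -0.1, 0.02, 0, 0, 0, 0, 0, -0.1, 0.15, 0, 0, 0, 0, 0, -0.1, 0.15, 0, 0, 0, 70, 0.009, 0.2875, 0.15, 0, 0, 0, 70, 0.009, 0.2875, 0.15, 0, 0, 0, 70, 0.009, 0.2875, 0.15, 0, 0, 0, 70, 0.009, 0.2875, 0.15, 0, 0, 0, 70, 0.009, 0.2875, 0.15, 0, 0, 0, 70, 0.009, 0.2875, 0.15, 0, 0, 0])

```text
clock: 21.9
position: [0.4703, -0.166, 0.1775]
ee_rot: [0.714, 0.7, 0.001, -0.0]
ft_force: [-0.3, -0.1, 0.7]
grip_width: 0.821
grasp_force: 0.0
```

>>> step_arm(commands=[70, 0, 0, -0.1, 0, 0, 0, 70, 0, 0, -0.18, 0, 0, 0, 70, 0, 0, -0.229, 0, 0, 0, 70, 0, 0, -0.229, 0, 0, 0, 20, 0, 0, -0.229, 0, 0, 0, 20, 0, 0, -0.229, 0, 0, 0, 20, 0, 0, -0.229, 0, 0, 0, 20, 0, 0, -0.229, 0, 0, 0, 20, 0, 0, -0.229, 0, 0, 0, 20, 0, 0, -0.229, 0, 0, 0])

```text
clock: 23.15
position: [0.471, -0.1676, 0.0417]
ee_rot: [0.715, 0.699, 0.001, 0.001]
ft_force: [-3.3, -2.7, 7.4]
grip_width: 0.497
grasp_force: 100.1
```

>>> step_arm(commands=[20, 0.001, 0.04, 0, 0, 0, 0, 20, 0.002, 0.08, 0, 0, 0, 0, 20, 0.004, 0.12, 0, 0, 0, 0, 20, 0.004, 0.16, 0, 0, 0, 0, 20, 0.01, 0.2, 0.03, 0, 0, 0, 20, 0.02, 0.28, 0.04, 0, 0, 0, 20, 0.03, 0.36, 0.04, 0, 0, 0, 20, 0.042, 0.43, 0.04, 0, 0, 0, 20, 0.042, 0.48, 0.04, 0, 0, 0.008, 20, 0.042, 0.48, 0.04, 0, 0, 0.008])

```text
clock: 24.4
position: [0.4953, 0.1237, 0.0643]
ee_rot: [0.704, 0.71, 0.0, -0.0]
ft_force: [-0.2, -0.3, -1.2]
grip_width: 0.492
grasp_force: 101.6
```

>>> step_arm(commands=[20, 0, 0, -0.04, 0, 0, 0, 20, 0, 0, -0.06, 0, 0, 0, 20, 0, 0, -0.077, 0, 0, 0, 20, 0, 0, -0.077, 0, 0, 0, 20, 0, 0, -0.077, 0, 0, 0, 62, 0, 0, -0.077, 0, 0, 0, 62, 0, 0, -0.077, 0, 0, 0, 62, 0, 0, -0.077, 0, 0, 0, 62, 0, 0, -0.077, 0, 0, 0, 62, 0, 0, -0.04, 0, 0, 0])

```text
clock: 25.65
position: [0.4943, 0.121, 0.0392]
ee_rot: [0.706, 0.708, -0.001, -0.0]
ft_force: [-0.7, 0.8, 0.3]
grip_width: 0.727
grasp_force: 0.0
```

>>> step_arm(commands=[62, 0, 0, 0.1, 0, 0, 0, 62, -0.02, -0.07, 0.2, 0, 0, -0.008, 0, -0.051, -0.868, 0.235, 0, 0, -0.008, 0, -0.051, -0.868, 0.235, 0, 0, -0.008, 0, -0.051, -0.868, 0.235, 0, 0, -0.008, 0, -0.051, -0.868, 0.235, 0, 0, -0.008, 0, -0.051, -0.868, 0.235, 0, 0, -0.008, 0, -0.051, -0.868, 0.235, 0, 0, -0.008, 0, -0.051, -0.868, 0.235, 0, 0, -0.008, 0, -0.051, -0.868, 0.235, 0, 0, -0.008])

```text
clock: 26.9
position: [0.4641, -0.4018, 0.1807]
ee_rot: [0.715, 0.699, -0.0, -0.0]
ft_force: [0.8, -0.1, 0.6]
grip_width: 0.0
grasp_force: 0.0
```

>>> step_arm(commands=[0, 0, 0, -0.1, 0, 0, 0, 0, 0, 0, -0.156, 0, 0, 0, 0, 0, 0.02, -0.156, 0, 0, 0, 0, 0, 0.035, -0.156, 0, 0, 0, 0, 0, 0.05, -0.156, 0, 0, 0, 0, 0, 0.065, -0.156, 0, 0, 0, 0, 0, 0.08, -0.156, 0, 0, 0, 0, 0, 0.093, -0.156, 0, 0, 0, 0, 0, 0.1005, -0.156, 0, 0, 0, 0, 0, 0.1005, -0.156, 0, 0, 0])

```text
clock: 28.15
position: [0.4653, -0.3415, 0.088]
ee_rot: [0.715, 0.699, -0.001, 0.003]
ft_force: [5.3, -15.1, -3.5]
grip_width: 0.0
grasp_force: 7.4
```

```bash
python3 -c "
from h import *
print(front())
view('pics/p5.png')"
```

```text
[ 0.46816903 -0.15649698]
```

View pics/p5.png

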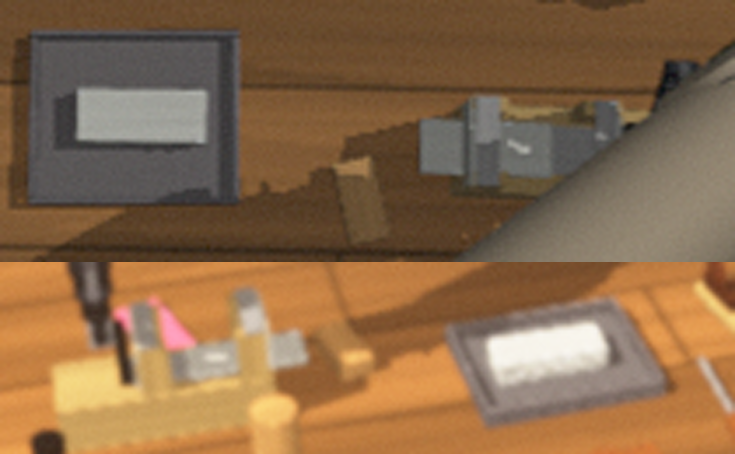

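Three plates are piled and the fourth is out. Continuing.

>>> step_arm(commands=[0, 0, -0.1, 0, 0, 0, 0, 0, 0, -0.1, 0.02, 0, 0, 0, 0, 0, -0.1, 0.15, 0, 0, 0, 0, 0, -0.1, 0.15, 0, 0, 0, 70, 0.009, 0.2875, 0.15, 0, 0, 0, 70, 0.009, 0.2875, 0.15, 0, 0, 0, 70, 0.009, 0.2875, 0.15, 0, 0, 0, 70, 0.009, 0.2875, 0.15, 0, 0, 0, 70, 0.009, 0.2875, 0.15, 0, 0, 0, 70, 0.009, 0.2875, 0.15, 0, 0, 0])

```text
clock: 29.55
position: [0.4698, -0.1658, 0.177]
ee_rot: [0.714, 0.7, 0.0, -0.001]
ft_force: [-0.2, -0.7, 0.1]
grip_width: 0.818
grasp_force: 0.0
```

>>> step_arm(commands=[70, 0, 0, -0.1, 0, 0, 0, 70, 0, 0, -0.18, 0, 0, 0, 70, 0, 0, -0.229, 0, 0, 0, 70, 0, 0, -0.229, 0, 0, 0, 20, 0, 0, -0.229, 0, 0, 0, 20, 0, 0, -0.229, 0, 0, 0, 20, 0, 0, -0.229, 0, 0, 0, 20, 0, 0, -0.229, 0, 0, 0, 20, 0, 0, -0.229, 0, 0, 0, 20, 0, 0, -0.229, 0, 0, 0])

```text
clock: 30.8
position: [0.4708, -0.1676, 0.0415]
ee_rot: [0.715, 0.699, 0.001, 0.001]
ft_force: [-2.3, -2.5, 4.9]
grip_width: 0.492
grasp_force: 100.3
```

>>> step_arm(commands=[20, 0.001, 0.04, 0, 0, 0, 0, 20, 0.002, 0.08, 0, 0, 0, 0, 20, 0.004, 0.12, 0, 0, 0, 0, 20, 0.004, 0.16, 0, 0, 0, 0, 20, 0.01, 0.2, 0.03, 0, 0, 0, 20, 0.02, 0.28, 0.04, 0, 0, 0, 20, 0.03, 0.36, 0.04, 0, 0, 0, 20, 0.042, 0.43, 0.04, 0, 0, 0, 20, 0.042, 0.48, 0.04, 0, 0, 0.008, 20, 0.042, 0.48, 0.04, 0, 0, 0.008])

```text
clock: 32.05
position: [0.4953, 0.1237, 0.0643]
ee_rot: [0.704, 0.71, 0.0, -0.0]
ft_force: [0.2, -0.1, -0.5]
grip_width: 0.495
grasp_force: 101.4
```

>>> step_arm(commands=[20, 0, 0, -0.03, 0, 0, 0, 20, 0, 0, -0.05, 0, 0, 0, 20, 0, 0, -0.0635, 0, 0, 0, 20, 0, 0, -0.0635, 0, 0, 0, 20, 0, 0, -0.0635, 0, 0, 0, 62, 0, 0, -0.0635, 0, 0, 0, 62, 0, 0, -0.0635, 0, 0, 0, 62, 0, 0, -0.0635, 0, 0, 0, 62, 0, 0, -0.0635, 0, 0, 0, 62, 0, 0, -0.02, 0, 0, 0])

```text
clock: 33.3
position: [0.4942, 0.121, 0.051]
ee_rot: [0.706, 0.708, -0.001, -0.0]
ft_force: [-0.3, 0.4, 0.9]
grip_width: 0.725
grasp_force: 0.0
```

>>> step_arm(commands=[62, 0, 0, 0.08, 0, 0, 0, 62, -0.02, -0.07, 0.18, 0, 0, -0.008, 0, -0.051, -0.868, 0.215, 0, 0, -0.008, 0, -0.051, -0.868, 0.215, 0, 0, -0.008, 0, -0.051, -0.868, 0.215, 0, 0, -0.008, 0, -0.051, -0.868, 0.215, 0, 0, -0.008, 0, -0.051, -0.868, 0.215, 0, 0, -0.008, 0, -0.051, -0.868, 0.215, 0, 0, -0.008, 0, -0.051, -0.868, 0.215, 0, 0, -0.008, 0, -0.051, -0.868, 0.215, 0, 0, -0.008])

```text
clock: 34.55
position: [0.4641, -0.4018, 0.1807]
ee_rot: [0.715, 0.699, -0.0, -0.0]
ft_force: [1.1, -0.8, 0.4]
grip_width: -0.003
grasp_force: 0.0
```

```bash
python3 -c "
from h import *
view('pics/p6.png')"
```

```text
(no output)
```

View pics/p6.png

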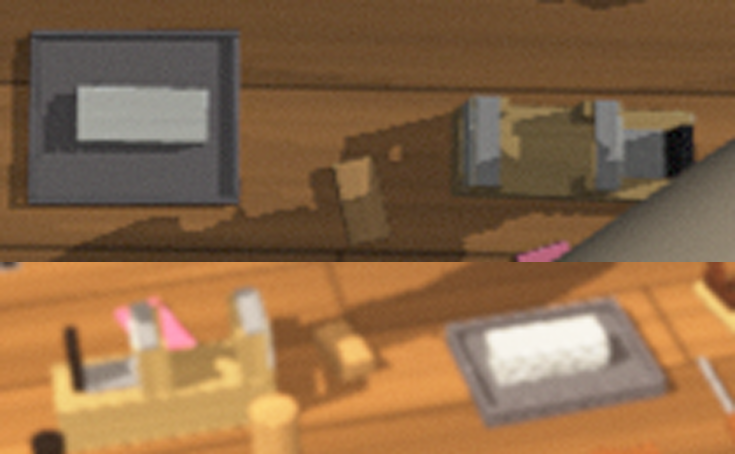

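The magazine is empty, with bare wood deck showing (500–595,107–190). Four plates are piled flat in the tray and the slide is home. Next I re-measure the leg.

```bash
cat >> h.py <<'E'
def legtop():
    for n,(c0,c1,r0,r1) in {"top":(398,418,158,178),"scene":(238,258,208,252)}.items():
        ref=cv2.imread(f"pics/{n}0.png")[:,:,::-1].copy(); im=camera(n)
        m=cv2.matchTemplate(im[max(r0-45,0):r1+45,c0-60:c1+60],ref[r0:r1,c0:c1],cv2.TM_CCOEFF_NORMED)
        _,s,_,l=cv2.minMaxLoc(m); print(n,round(s,3),"moved px",l[0]-60,l[1]-45)
E
python3 -c "
from h import *
legtop()
import numpy as np
print(proj('top',[[.66,-.215,.132]]),proj('scene',[[.66,-.215,.132],[.66,-.215,.0]]))
print(get_obs()['joint_pos'])"
```

```text
top 0.993 moved px 0 0
scene 0.996 moved px 0 0
[[408.04489145 166.95687203]] [[247.08867342 215.88242619]
 [250.41524072 250.1646638 ]]
[-0.14081164  0.52400682  1.06571921  1.60529359 -0.47150463  1.29572471
  0.9745277 ]
```

```bash
cat >> h.py <<'E'
from scipy.spatial.transform import Rotation as Ro
def down(ang): # tool straight down with tool y at world angle ang
    y=np.array([np.cos(ang),np.sin(ang),0]); z=np.array([0,0,-1.]); return Ro.from_matrix(np.c_[np.cross(y,z),y,z])
def tilt(ang,a,th): # then tilt tool z by th toward azimuth a
    ax=-np.array([-np.sin(a),np.cos(a),0]); return Ro.from_rotvec(ax*th)*down(ang)
E
python3 - <<'E'
from h import *
r=np.radians; C=Ro.from_quat([.715,.699,0,0])
T=tilt(r(60),r(-30),r(60)); print(T.as_matrix().round(3),T.as_quat())
print(((T*C.inv()).as_rotvec()/np.pi).round(4))
E
```

```text
[[-0.433  0.5    0.75 ]
 [ 0.25   0.866 -0.433]
 [-0.866  0.    -0.5  ]] [ 0.22414387  0.8365163  -0.12940952  0.48296291]
[-0.3037 -0.1708  0.3077]
```

>>> step_arm(commands=[0, 0, 0, 0.167, 0, 0, 0, 0, 0.02, 0.1, 0.167, 0, 0, 0, 0, 0.092, 0.5, 0.167, -0.3037, -0.1708, 0.3077, 0, 0.092, 0.5, 0.167, -0.3037, -0.1708, 0.3077, 70, 0.092, 0.5, 0.167, -0.3037, -0.1708, 0.3077, 70, 0.092, 0.5, 0.167, -0.3037, -0.1708, 0.3077, 70, 0.092, 0.5, 0.167, -0.3037, -0.1708, 0.3077, 70, 0.092, 0.5, 0.167, -0.3037, -0.1708, 0.3077, 70, 0.092, 0.5, 0.167, -0.3037, -0.1708, 0.3077, 70, 0.092, 0.5, 0.167, -0.3037, -0.1708, 0.3077])

```text
clock: 36.0
position: [0.5202, -0.0962, 0.2812]
ee_rot: [0.341, 0.845, -0.111, 0.397]
ft_force: [0.3, -0.6, -0.8]
grip_width: 0.819
grasp_force: 0.0
```

>>> step_arm(commands=[70, 0, 0, 0, 0, 0, 0, 70, 0, 0, 0, 0, 0, 0, 70, 0, 0, 0, 0, 0, 0, 70, 0, 0, 0, 0, 0, 0, 70, 0, 0, 0, 0, 0, 0, 70, 0, 0, 0, 0, 0, 0, 70, 0, 0, 0, 0, 0, 0, 70, 0, 0, 0, 0, 0, 0, 70, 0, 0, 0, 0, 0, 0, 70, 0, 0, 0, 0, 0, 0])

```text
clock: 37.25
position: [0.5199, -0.0994, 0.2812]
ee_rot: [0.346, 0.844, -0.112, 0.395]
ft_force: [0.3, 0.8, 0.6]
grip_width: 0.821
grasp_force: 0.0
```

```bash
python3 -c "
from h import *
o=get_obs();print(o['joint_pos'],o['position']);legtop()"
```

```text
[-0.93315719 -0.41891902  0.49444791  2.27255     1.11372274  1.09035548
 -0.12691933] [ 0.51993073 -0.09943464  0.28115445]
top 0.993 moved px 0 0
scene 0.996 moved px 0 0
```

```bash
python3 - <<'E'
from h import *
r=np.radians; C=Ro.from_quat([.346,.844,-.112,.395]); T=tilt(r(60),r(-30),r(60))
print(((T*C.inv()).as_rotvec()/np.pi).round(4))
E
```

```text
[-0.0601 -0.0368  0.066 ]
```

>>> step_arm(commands=[70, 0.11, -0.118, -0.1, -0.0601, -0.0368, 0.066, 70, 0.11, -0.118, -0.1, -0.0601, -0.0368, 0.066, 70, 0.11, -0.118, -0.1, -0.0601, -0.0368, 0.066, 70, 0.11, -0.118, -0.1, -0.0601, -0.0368, 0.066, 70, 0.11, -0.118, -0.24, -0.0601, -0.0368, 0.066, 70, 0.11, -0.118, -0.24, -0.0601, -0.0368, 0.066, 70, 0.11, -0.118, -0.24, -0.0601, -0.0368, 0.066, 70, 0.11, -0.118, -0.24, -0.0601, -0.0368, 0.066, 70, 0.11, -0.118, -0.24, -0.0601, -0.0368, 0.066, 70, 0.11, -0.118, -0.24, -0.0601, -0.0368, 0.066])

```text
clock: 38.6
position: [0.5855, -0.1708, 0.1368]
ee_rot: [0.225, 0.836, -0.13, 0.482]
ft_force: [0.0, -0.5, 0.3]
grip_width: 0.82
grasp_force: 0.0
```

```bash
python3 - <<'E'
from h import *
o=get_obs();print(o['joint_pos'],o['position']);legtop()
r=np.radians; C=Ro.from_quat(o['ee_rot']); T=tilt(r(60),r(-30),r(60))
print(C.as_matrix()[:,2],C.as_matrix()[:,1],((T*C.inv()).as_rotvec()/np.pi).round(4))
E
```

```text
[ 0.18721086  0.09860741 -0.26170216  2.41571206  2.09485036  0.61698636
 -0.92141661] [ 0.58553783 -0.17081441  0.13676661]
top 0.992 moved px 0 0
scene 0.996 moved px 0 0
[ 0.74859191 -0.43470074 -0.500645  ] [ 5.01934838e-01  8.64905316e-01 -4.60658622e-04] [ 0.     -0.0003  0.0007]
```

>>> step_arm(commands=[70, 0.04, -0.0225, -0.0285, 0, 0, 0, 70, 0.08, -0.045, -0.057, 0, 0, 0, 70, 0.12, -0.0675, -0.085, 0, 0, 0, 70, 0.151, -0.085, -0.107, 0, 0, 0, 70, 0.151, -0.085, -0.107, 0, 0, 0, 20, 0.151, -0.085, -0.107, 0, 0, 0, 20, 0.151, -0.085, -0.107, 0, 0, 0, 20, 0.151, -0.085, -0.107, 0, 0, 0, 20, 0.151, -0.085, -0.107, 0, 0, 0, 20, 0.151, -0.085, -0.107, 0, 0, 0], squeeze=90)

```text
clock: 39.95
position: [0.677, -0.2208, 0.0745]
ee_rot: [0.224, 0.836, -0.13, 0.484]
ft_force: [-3.7, 3.7, 6.9]
grip_width: 0.445
grasp_force: 88.8
```

```bash
python3 - <<'E'
from h import *
o=get_obs();print(o['joint_pos'],o['position'],o['ee_rot'],o['grip_width'],o['grasp_force']);legtop()
E
```

```text
[ 0.24997145  0.41733007 -0.19925082  2.2005378   2.37368965  0.65012676
 -1.0805069 ] [ 0.67701465 -0.22080958  0.07448588] [ 0.22389237  0.83600624 -0.12955635  0.48392245] 0.44533284369072745 88.82331848144531
top 0.859 moved px 0 -1
scene 0.681 moved px 2 1
```

```bash
python3 - <<'E'
from h import *
r=np.radians; C=Ro.from_quat([.22389,.836,-.12956,.4839])
M=tilt(r(34),r(-56),r(15)); T2=tilt(r(7.7),r(97.7),r(30))
print(((M*C.inv()).as_rotvec()/np.pi).round(4),((T2*M.inv()).as_rotvec()/np.pi).round(4),T2.as_matrix().round(3))
for u,v in((142,226),(178,226),(160,243)): print(ray('top',u,v,.04))
E
```

```text
[ 0.1724  0.1849 -0.1369] [ 0.2356  0.0897 -0.1385] [[-0.116  0.991 -0.067]
 [ 0.858  0.134  0.495]
 [ 0.5    0.    -0.866]]
[0.49157235 0.55451251 0.04      ]
[0.4932392  0.44897524 0.04      ]
[0.44233788 0.49812801 0.04      ]
```

>>> step_arm(commands=[20, 0, 0, 0.05, 0, 0, 0, 20, 0, 0, 0.12, 0, 0, 0, 20, 0, 0, 0.2, 0, 0, 0, 20, 0, 0, 0.3, 0, 0, 0, 20, 0, 0, 0.38, 0, 0, 0, 20, 0, 0, 0.42, 0, 0, 0, 20, -0.1, 0.1, 0.42, 0, 0, 0, 20, -0.15, 0.18, 0.42, 0, 0, 0, 20, -0.2, 0.25, 0.42, 0, 0, 0, 20, -0.2, 0.25, 0.42, 0, 0, 0])

```text
clock: 41.3
position: [0.5551, -0.0676, 0.3253]
ee_rot: [0.222, 0.837, -0.129, 0.484]
ft_force: [0.3, -0.9, -1.9]
grip_width: 0.447
grasp_force: 91.2
```

>>> step_arm(commands=[20, -0.09, 0.245, 0.03, 0.1724, 0.1849, -0.1369, 20, -0.09, 0.245, 0.03, 0.1724, 0.1849, -0.1369, 20, -0.09, 0.245, 0.03, 0.1724, 0.1849, -0.1369, 20, -0.09, 0.245, 0.03, 0.1724, 0.1849, -0.1369, 20, -0.09, 0.245, 0.03, 0.1724, 0.1849, -0.1369, 20, -0.09, 0.245, 0.03, 0.1724, 0.1849, -0.1369, 20, -0.09, 0.245, 0.03, 0.1724, 0.1849, -0.1369, 20, -0.09, 0.245, 0.03, 0.1724, 0.1849, -0.1369, 20, -0.09, 0.245, 0.03, 0.1724, 0.1849, -0.1369, 20, -0.09, 0.245, 0.03, 0.1724, 0.1849, -0.1369])

```text
clock: 42.55
position: [0.5023, 0.076, 0.3431]
ee_rot: [0.465, 0.876, -0.061, 0.114]
ft_force: [-0.0, 0.5, -1.4]
grip_width: 0.444
grasp_force: 91.1
```

>>> step_arm(commands=[20, -0.08, 0.37, -0.1, 0.2356, 0.0897, -0.1385, 20, -0.08, 0.37, -0.1, 0.2356, 0.0897, -0.1385, 20, -0.08, 0.37, -0.1, 0.2356, 0.0897, -0.1385, 20, -0.08, 0.37, -0.1, 0.2356, 0.0897, -0.1385, 20, -0.08, 0.37, -0.1, 0.2356, 0.0897, -0.1385, 20, -0.08, 0.37, -0.1, 0.2356, 0.0897, -0.1385, 20, -0.08, 0.37, -0.1, 0.2356, 0.0897, -0.1385, 20, -0.08, 0.37, -0.1, 0.2356, 0.0897, -0.1385, 20, -0.08, 0.37, -0.1, 0.2356, 0.0897, -0.1385, 20, -0.08, 0.37, -0.1, 0.2356, 0.0897, -0.1385])

```text
clock: 43.8
position: [0.4544, 0.2981, 0.2831]
ee_rot: [0.635, 0.727, 0.171, -0.196]
ft_force: [-0.1, 0.5, -2.6]
grip_width: 0.446
grasp_force: 91.0
```

```bash
python3 - <<'E'
from h import *
o=get_obs();print(o['joint_pos'],o['position'],o['ee_rot'],o['grip_width'],o['grasp_force'])
r=np.radians;C=Ro.from_quat(o['ee_rot']); T2=tilt(r(7.7),r(97.7),r(30))
print(((T2*C.inv()).as_rotvec()/np.pi).round(4))
crop("top",180,340,120,270,2.6,"pics/a.png"); crop("scene",280,460,110,250,2.2,"pics/b.png")
A,B=cv2.imread("pics/a.png"),cv2.imread("pics/b.png"); h=min(len(A),len(B))
cv2.imwrite("pics/l1.png",np.hstack([A[:h],B[:h]])[:,:800])
E
```

```text
[-0.02413454  0.06019229 -0.34030612  1.77300141 -0.52348669  1.2305833
 -0.06931857] [0.45441516 0.29809351 0.28307587] [ 0.63506933  0.72746204  0.17079154 -0.19574518] 0.44615244084546973 91.02136015892029
[-0.0006 -0.0001 -0.0003]
```

View pics/l1.png

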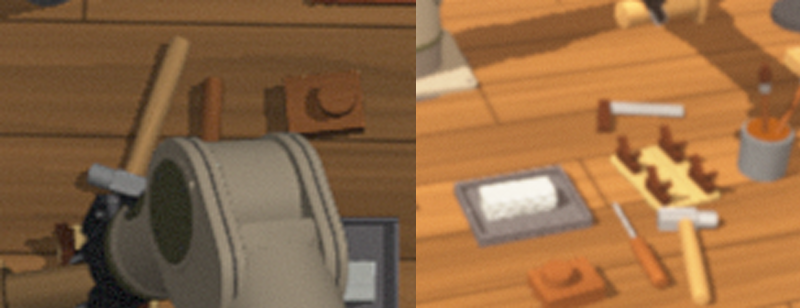

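The leg is held horizontal (right half, 620–705, row 12), with the cradle below it. Lowering to just above place_a.

>>> step_arm(commands=[20, -0.035, 0.0415, -0.1, 0, 0, 0, 20, -0.035, 0.0415, -0.2, 0, 0, 0, 20, -0.035, 0.0415, -0.27, 0, 0, 0, 20, -0.035, 0.0415, -0.31, 0, 0, 0, 20, -0.035, 0.0415, -0.34, 0, 0, 0, 20, -0.035, 0.0415, -0.365, 0, 0, 0, 20, -0.035, 0.0415, -0.365, 0, 0, 0, 20, -0.035, 0.0415, -0.365, 0, 0, 0, 20, -0.035, 0.0415, -0.365, 0, 0, 0, 20, -0.035, 0.0415, -0.365, 0, 0, 0])

```text
clock: 45.15
position: [0.4338, 0.3228, 0.0645]
ee_rot: [0.635, 0.727, 0.171, -0.196]
ft_force: [0.2, 0.6, -1.9]
grip_width: 0.445
grasp_force: 91.2
```

```bash
python3 - <<'E'
from h import *
o=get_obs();print(o['position'],o['ft_force'],o['grip_width'])
crop("top",170,290,170,270,3.3,"pics/a.png"); crop("scene",350,470,140,240,3.3,"pics/b.png")
cv2.imwrite("pics/l2.png",np.hstack([cv2.imread("pics/a.png"),cv2.imread("pics/b.png")])[:,:800])
E
```

```text
[0.43384135 0.32277478 0.06446932] [ 0.23658872  0.57660912 -1.89613156] 0.44506219617611475
```

View pics/l2.png

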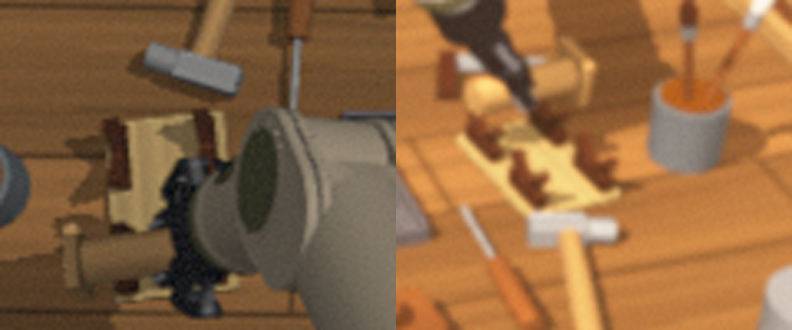

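The leg is level above the near (a) place, parallel to the saddles. Quick numeric check of the sideways fit.

```bash
python3 - <<'E'
from h import *
f=lambda u,v,z: ray("top",170+u/3.3-.35,170+v/3.3-.35,z)[:2].round(4)
print("foot mid",f(72,257,.081),"shaft near grip",f(165,257,.081))
print("expected line", [np.round([.434-.135*s,.3186+.991*s],4).tolist() for s in(.08,.03)])
E
```

```text
foot mid [0.4272 0.3949] shaft near grip [0.4284 0.3152]
expected line [[0.4232, 0.3979], [0.43, 0.3483]]
```

>>> step_arm(commands=[20, 0, 0, -0.01, 0, 0, 0, 20, 0, 0, -0.02, 0, 0, 0, 20, 0, 0, -0.028, 0, 0, 0, 20, 0, 0, -0.034, 0, 0, 0, 20, 0, 0, -0.038, 0, 0, 0, 20, 0, 0, -0.04, 0, 0, 0, 20, 0, 0, -0.04, 0, 0, 0, 20, 0, 0, -0.04, 0, 0, 0, 20, 0, 0, -0.04, 0, 0, 0, 20, 0, 0, -0.04, 0, 0, 0])

```text
clock: 46.5
position: [0.4347, 0.3231, 0.0409]
ee_rot: [0.636, 0.727, 0.172, -0.196]
ft_force: [1.3, 0.1, 5.2]
grip_width: 0.441
grasp_force: 91.5
```

>>> step_arm(commands=[60, 0, 0, 0, 0, 0, 0, 60, 0, 0, 0, 0, 0, 0, 60, 0, 0, 0, 0, 0, 0, 60, 0, 0, 0, 0, 0, 0, 60, 0.003, -0.02, 0.035, 0, 0, 0, 60, 0.0055, -0.04, 0.07, 0, 0, 0, 60, 0.0135, -0.1, 0.173, 0, 0, 0, 60, 0.0135, -0.1, 0.4, 0, 0, 0, 60, 0, -0.3, 0.45, 0, 0, 0, 60, 0, -0.45, 0.45, 0, 0, 0])

```text
clock: 47.75
position: [0.4366, 0.1611, 0.267]
ee_rot: [0.634, 0.728, 0.172, -0.195]
ft_force: [0.9, 0.0, -0.3]
grip_width: 0.703
grasp_force: 0.0
```

>>> step_arm(commands=[60, 0, -0.3, 0, 0, 0, 0, 60, 0, -0.3, 0, 0, 0, 0, 60, 0, -0.3, 0, 0, 0, 0, 60, 0, -0.3, 0, 0, 0, 0, 60, 0, -0.3, 0, 0, 0, 0, 60, 0, -0.3, 0, 0, 0, 0, 60, 0, -0.3, 0, 0, 0, 0, 60, 0, -0.3, 0, 0, 0, 0, 60, 0, -0.3, 0, 0, 0, 0, 60, 0, -0.3, 0, 0, 0, 0])

```text
clock: 49.0
position: [0.4367, -0.0184, 0.2645]
ee_rot: [0.635, 0.727, 0.171, -0.196]
ft_force: [-0.7, -0.9, -0.6]
grip_width: 0.703
grasp_force: 0.0
```

```bash
python3 - <<'E'
from h import *
o=get_obs();print(o['position'],o['ft_force'])
T=camera("top");S=camera("scene")
cv2.imwrite("pics/topE.png",T[:,:,::-1]);cv2.imwrite("pics/sceneE.png",S[:,:,::-1])
rs=lambda im,f:cv2.resize(im,None,fx=f,fy=f,interpolation=cv2.INTER_CUBIC)
up=np.hstack([rs(T[190:270,180:280],4),rs(S[150:230,360:460],4)])
dn=rs(np.hstack([T[200:265,270:430],S[170:235,170:330]]),2.5)
cv2.imwrite("pics/end.png",np.vstack([up,dn])[:,:,::-1])
E
```

```text
[ 0.43668762 -0.0184287   0.26445304] [-0.69010782 -0.89308387 -0.63018147]
```

View pics/end.png

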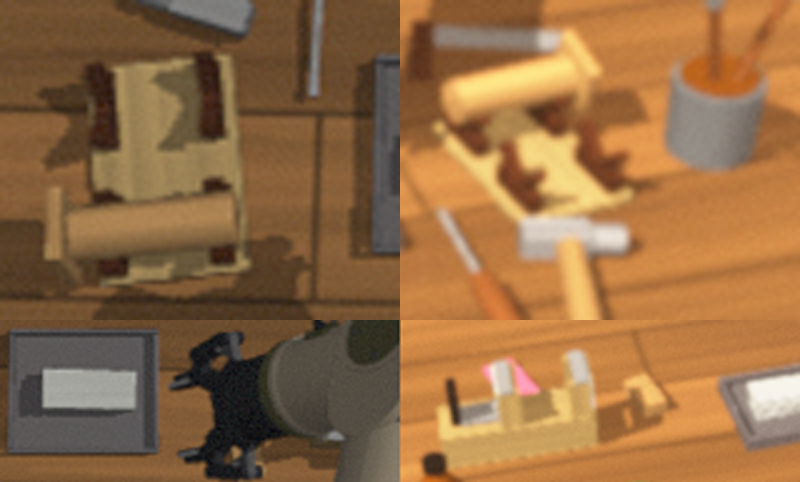

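The leg lies in the near place on both saddles, the magazine is empty with the slide home, and the plates are piled in the tray. Checking the leg's axis numerically.

```bash
python3 - <<'E'
from h import *
f=lambda u,v,z: ray("top",180+u/4-.375,190+v/4-.375,z)[:2]
a,b=f(68,231,.057),f(236,217,.057); d=a-b
print(a,b,"leg angle",np.arctan2(-d[0],d[1]),"len",np.linalg.norm(d),"mid",(a+b)/2,"place_a ~",(.434,.3186))
# scene check, axis ends at shaft (visible end discs)
g=lambda u,v,z: ray("scene",360+u/4-.375,150+v/4-.375,z)[:2]
print(g(60,95,.055))
im=cv2.imread("pics/topE.png"); ref=cv2.imread("pics/top0.png")
p=proj("top",[[.434+.135*.053,.3186-.991*.053,.055]]);print(p)
E
```

```text
[0.42979156 0.38632416] [0.44175748 0.26572949] leg angle 0.09890055341608328 len 0.12118687955851636 mid [0.43577452 0.32602683] place_a ~ (0.434, 0.3186)
[0.43645137 0.27648481]
[[238.60420937 244.14462331]]
```

```bash
python3 -c "
from workcell import *
print(hand_in())"
```

```text
the job is handed in; nothing more can be done
None
```

I handed the job in with all four plates piled flat in the tray, the slide home and the one wooden leg resting in both saddles of place_a; the hand-in returned no verdict, so I don't know how it was judged.

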